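# Crank the display lift up to its height marker

## Task

Raise the machine light on the display lift to its set height: fit the loose crank squarely and fully down on the square brass shaft of the lift, without forcing it, then wind it clockwise until the red blade under the light is level with the yellow pointer on the gauge post. Let go and leave the crank fully down on the shaft; work the lift only through the crank, and leave the other things on the table where they are.

Things in the scene. Friction and masses are not known exactly. Their poses are not given: they have to be found in the camera images.
- jack: The display lift, bolted down: aluminium foot plate 130 x 370 x 12 mm. Origin on the table on the upright axis of the square shaft; its y axis runs along the plate. At y = +170 mm stands the jack column with the light, at y = +265 mm the gauge post, 172 mm tall. Touch the lift only with the crank, and keep that contact gentle: under 45 N in all, knocks included.
- gearbox_top (a point): Centre of the top of the grey gearbox, 76 x 76 mm, 58 mm above the table, on the shaft's axis. A dark round shoulder, 52 mm across, 4 mm high, lies on it and carries the shaft.
- shaft_top (a point): Centre of the top of the square brass shaft: 18 mm square, upright, 26 mm tall above the shoulder, its top 6 mm tapering to 12 mm square. Its turning angle differs from start to start, is not measured and is unrelated to the lift's axes (it repeats every 90 degrees): find it by feel. CLOCKWISE from above raises the light, 20 mm a turn; it takes about 0.15 N m and stays where left.
- shaft_seat (a point): The point on the shaft's axis at the top of the shoulder, 62 mm above the table: the centre of the hub's underside comes here when the crank is fully down. Axes as the lift's.
- lamp_center (a point): Centre of the light: a lying aluminium tube along the lift's x axis, 192 mm long, 42 mm thick, fixed on the jack's plate; its top is at most 190 mm above the table.
- lamp_index (a point): Tip of the red blade on the edge of the plate under the light, at mid thickness (blade 20 mm wide, 4 mm thick). It rises with the light. Axes as the lift's, z up.
- marker_tip (a point): Tip of the yellow pointer on the gauge post, at mid thickness (4 mm thick); its height differs from start to start. The red blade is to be brought level with it; it starts 17 to 42 mm above the red blade.
- crank: The loose steel crank, about 0.28 kg, standing upright on its hub at the start. Origin at the centre of the hub's underside, z up the hub, x along the arm. The arm, 16 mm wide, spans 33 to 43 mm above the underside and runs along +x to 75 mm from the hub's axis; the orange grip stands on its end.
- hub_center (a point): Centre of the crank's hub, on its axis, 30 mm above its underside. The hub is a block 34 x 34 mm, 60 mm tall, red in its upper half, with flat sides along the crank's x and y.
- hub_foot (a point): Centre of the hub's underside, in the mouth of its square socket: 20 mm wide, 30 mm deep, sides along the crank's x and y. It fits the shaft in four ways, with 1 mm clearance a side.
- grip_center (a point): Centre of the crank's upright orange grip: 24 mm in diameter, 48 mm tall, spins freely about its own upright axis; 65 mm from the hub's axis along the crank's x, 71 mm above the hub's underside (it spans 45 to 93 mm; a 10 mm pin shows for 5 mm above it).
- panel_light: Blue flat LED panel, 90 x 130 x 26 mm, lying on the table; origin at its underside. To be left alone.
- spot_light: Small aluminium spot light on a black 60 mm square foot, 89 mm tall; origin at its underside. To be left alone.
- screwdriver: Screwdriver lying on the table along its x axis. To be left alone.
Things that resemble listed ones, but are neither listed nor needed, are in the scene too. Of the things that look like the crank, take the one that is nearest to the robot's base at the start.

How it is judged:
By the outcome, as a careful person would: the job done as asked, in the order asked, and still so for the second after the job is handed in, with the robot touching nothing.
It also fails if it takes over 72 s, if anything falls off the work surface, if the arm or the gripper's body presses on something with over 40 N, if the wrist force passes 120 N, or if a joint passes its speed limit or range.

## Robot

A 6-joint arm with a two-finger parallel gripper is mounted at the origin on the work surface. World frame = base frame: x ahead of the robot, y to its left, z up, the work surface at z = 0. Lengths are in mm, angles in rad, forces in N, time in s.
With the tool pointing down it reaches from about 275 to 825 mm from the base axis. Payload 5.2 kg.
Tool frame: the origin (TCP) lies between the finger pads; the fingertips stand 19 mm ahead of it and the grasp point (between the pads) is the TCP; z points along the fingers, y is the line along which they close (so a half turn about z gives the same grasp; the last joint's range is limited). The gripper opens to 93 mm and grips with 3 to 60 N. Pads are 15 mm wide; open, the fingers measure 128 mm over their backs; the gripper's body (75 mm by 188 mm) begins 65 mm behind the grasp point.
Start: joints at [-1.464, 0.259, 1.535, -0, 1.348, -0.203], TCP at [167.698, -523.815, 237.653] pointing down, gripper open.
Joint ranges: [-3.14, 3.14], [-0.91, 2.08], [0.19, 2.58], [-1.22, 4.36], [0.22, 2.71], [-3.12, 3.12]. Speed limits (rad/s): [2.57, 2.57, 3.14, 3.14, 3.14, 3.14].

## Interface

Orientations are given as a 3x3 rotation matrix whose columns are the frame's x, y, z axes.
In Python, from plant import arm gives the robot as it stands. The module is installed in compiled form; this text tells all that it offers.
- The arm moves only by the shell command python3 -m jog 'ROWS' [OPENING] [FORCE]. ROWS is JSON, a list of rows, each a list of 4 numbers: the shift along the world's x, y, z in m, then the turn about the world's z in degrees. In form: [[tx, ty, tz, spin], ...]. A call has 1 to 5 rows; each row is the pose to reach, as a shift and turn from the pose commanded when the call began; what a row does not reach only later rows make up. A row lasts 1/8 s, in which the tool goes at most 62.5 mm and 10.7 degrees, less where a joint would pass 70% of its speed; a pose out of reach is approached as far as the arm can. A call with a gripper value outside its range is refused whole. OPENING is the finger opening in m, from 0 to 0.093, set as the call begins (- or left out, the last holds). The fingers move at their own pace and stop on an object; FORCE is the grip in N (left out, the last holds). Time passes only in rows, so rows that repeat a pose let the fingers close. It gives the time, the measured TCP pose, the force, the opening and the grip force at its end, in the units of the state.
- arm.sense(): the state, without advancing time (a new reading comes with each control period).
- arm.get_image(name): name is "side" or "top"; returns the picture (400x640x3 uint8, blue, green, red); there is no depth.
- arm.camera_info(name): a dict with "K" (3x3 intrinsics, pixels), "rvec" (rotation vector, rad) and "tvec" (3), from world to camera coordinates, as OpenCV has them. Camera axes: x right, y down, z forward; pixel columns grow to the right and rows downward; lengths in mm; the calibration is good to about 2 mm. A picture is of the moment at which its call begins. camera_info takes no time and is no camera call.
- arm.hand_in(): hands the job in; it is judged then, once.
Trained networks look in the newest picture that a camera, given by its name, has taken for a name from the list of things; names that differ only in an ending like _2 or _b are one class to them, and where a whole thing is asked for, a point or a joint stands for the part that bears it (a point fixed in the world has none). Each returns a list of dicts, best first, with "score" (0 to 1); they miss things now and then, are a little off and sometimes report something else, mostly with a low value. They report only what shows in the picture. A call takes as long as a camera call. They do not tell look-alikes from the thing itself.
- arm.look_for(camera, label): "uv" ([column, row] in pixels, amid what is visible of it).
- arm.regions_of(camera, label): "mask" (400x640 bool, what is visible of it) and "uv" ([column, row] in pixels, amid what is visible of it).
The state is a dict: "clock": time; "q": joint angles; "dq": joint speeds; "joint_efforts": joint torques, N m; "tcp_pos": TCP position; "tool_rot": TCP orientation; "wrist_force": force on the tool from outside, world axes, zero at the start; "wrist_torque": the same for the moment, N m; "grip_width": finger opening in mm; "gripper_force": force on a finger pad.
Only numpy, scipy, OpenCV 4.12 (cv2) and the standard library are available. Lean on these libraries where they do the work, as an engineer would, in place of code of your own. Each camera call takes 0.05 s, during which the arm holds its last target. There are 200 camera calls.

## Working session

There is one attempt and no reset: what is moved stays moved. The work goes in short steps, Python scripts to look and compute and a shell command to move; the robot and the scene stay as the last step left them, time stands still between calls to the robot, and variables do not carry over. Pictures are saved under pics/ and viewed, at most 10 in all, crops included, and the job is handed in when it is done.

```bash
mkdir -p pics; cat > h.py <<'E'
import numpy as np, cv2
from plant import arm
def cam(n):
    c=arm.camera_info(n); R=cv2.Rodrigues(np.array(c["rvec"],float))[0]
    return np.array(c["K"],float),R,np.array(c["tvec"],float).ravel()
def at_z(n,uv,z):
    K,R,t=cam(n); d=R.T@np.linalg.inv(K)@np.array([uv[0],uv[1],1.]); o=-R.T@t
    return o+d*(z-o[2])/d[2]
def proj(n,p):
    K,R,t=cam(n); q=K@(R@np.array(p,float)+t); return q[:2]/q[2]
def tri(uvs):
    A=[];b=[]
    for n,uv in uvs.items():
        K,R,t=cam(n); d=R.T@np.linalg.inv(K)@np.array([uv[0],uv[1],1.]); d/=np.linalg.norm(d); o=-R.T@t
        P=np.eye(3)-np.outer(d,d); A.append(P); b.append(P@o)
    return np.linalg.lstsq(np.vstack(A),np.hstack(b),rcond=None)[0]
E
python3 - <<'E'
from h import *
for n in("side","top"):
    im=arm.get_image(n); cv2.imwrite(f"pics/{n}0.png",im)
    K,R,t=cam(n); print(n,K[0,0],(-R.T@t).round(),R[2].round(2))
    for l in("hub_center","grip_center","shaft_top","lamp_index","marker_tip","lamp_center"):
        print(l,[(round(d["score"],2),np.round(d["uv"],1).tolist()) for d in arm.look_for(n,l)[:4]])
E
```

```text
side 462.9713245118363 [-82. 659. 802.] [ 0.54 -0.62 -0.57]
hub_center [(0.73, [394.9, 198.9]), (0.73, [366.2, 161.4]), (0.66, [403.9, 173.9])]
grip_center [(0.82, [393.3, 203.8]), (0.71, [403.6, 172.2]), (0.54, [366.9, 161.7])]
shaft_top [(0.68, [305.1, 261.4])]
lamp_index []
marker_tip [(0.63, [282.4, 262.9]), (0.61, [392.9, 200.4])]
lamp_center [(0.78, [299.2, 245.4])]
top 449.04077700099344 [432. -91. 997.] [ 0.15 -0.03 -0.99]
hub_center [(0.71, [459.9, 205.3]), (0.71, [455.0, 137.0]), (0.69, [400.0, 235.9]), (0.18, [245.4, 230.5])]
grip_center [(0.95, [398.7, 232.3]), (0.63, [457.3, 139.6]), (0.62, [459.4, 209.4])]
shaft_top [(0.57, [245.0, 231.5])]
lamp_index [(0.8, [216.9, 234.4]), (0.2, [174.9, 242.7])]
marker_tip [(0.55, [175.1, 242.6])]
lamp_center [(0.65, [216.3, 237.7]), (0.21, [396.6, 236.8])]
```

View pics/top0.png

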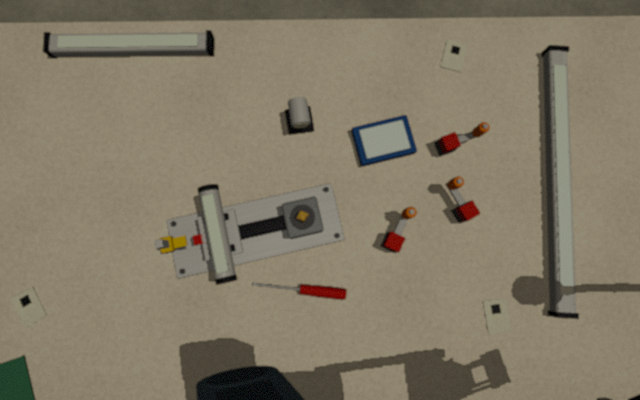

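View pics/side0.png

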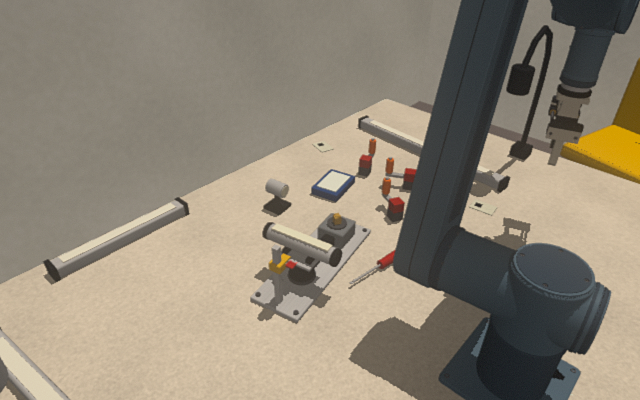

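Top view: three crank look-alikes, with hub/grip pixels A (394,242)/(409,212), B (467,211)/(456,182) and C (448,143)/(482,128). The shaft is at (302,216), the red blade near (197,240) and the yellow pointer near (178,243). The panel is at (384,140), the spot at (299,113) and the screwdriver at (300,290). I'll compare the cranks' distances to the base and take close crops.

```bash
python3 - <<'E'
from h import *
for n,h,g in(("A",(394,242),(409,212)),("B",(467,211),(456,182)),("C",(448,143),(482,128))):
    a=at_z("top",h,60);b=at_z("top",g,98);v=b-a
    print(n,a.round(),b.round(),"dist",np.hypot(*a[:2]).round(),"arm",np.hypot(*v[:2]).round(),np.degrees(np.arctan2(v[1],v[0])).round())
print("shaft",at_z("top",(302,216),88).round())
t=cv2.imread("pics/top0.png");s=cv2.imread("pics/side0.png")
c1=cv2.resize(t[195:260,365:445],None,fx=5,fy=5,interpolation=cv2.INTER_CUBIC)
c2=cv2.resize(t[180:260,260:350],None,fx=4,fy=4,interpolation=cv2.INTER_CUBIC)
c3=cv2.resize(s[165:230,355:435],None,fx=5,fy=5,interpolation=cv2.INTER_CUBIC)[:270]
o=np.zeros((600,800,3),np.uint8);o[:325,:400]=c1;o[:320,400:760]=c2;o[325:595,:400]=c3;cv2.imwrite("pics/crop1.png",o)
E
```

```text
A [ 461. -272.   60.] [ 519. -298.   98.] dist 536.0 arm 64.0 -24.0
B [ 522. -431.   60.] [ 579. -399.   98.] dist 677.0 arm 65.0 29.0
C [ 671. -401.   60.] [ 692. -462.   98.] dist 781.0 arm 65.0 -71.0
shaft [518. -82.  88.]
```

View pics/crop1.png

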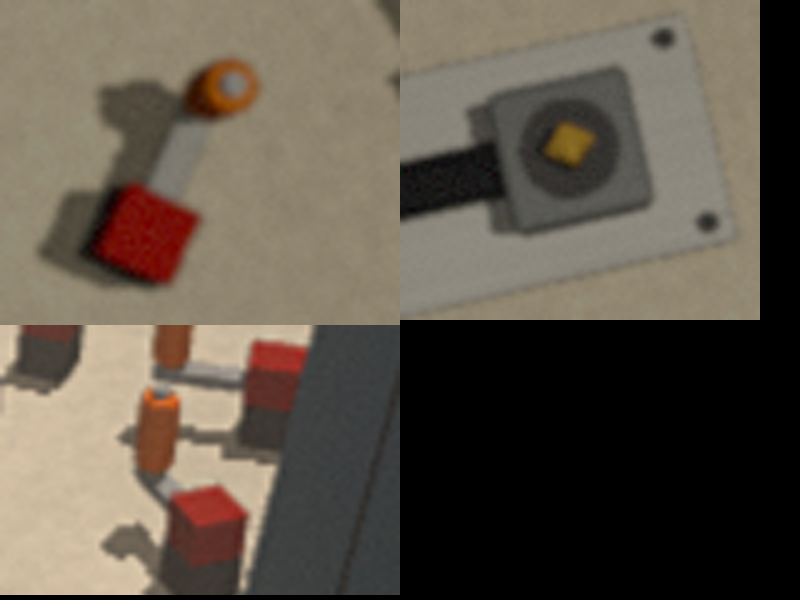

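Top crop: crank A's red hub top is centred at about (394.6,241.2), with its pin at (411.4,211.2). A is nearest the base at 536 mm (B 677, C 781), so A is the crank to take. The brass shaft top is at (302.1,215.6), showing as a diamond at about 45° to the image. Next I'll work out yaw and tool angles.

```bash
python3 - <<'E'
from h import *
im=cv2.imread("pics/top0.png"); b,g,r=[im[...,i].astype(int) for i in range(3)]
m=((r>110)&(g<45)&(b<45)).astype(np.uint8); m[:200]=0;m[260:]=0;m[:,:370]=0;m[:,415:]=0
ys,xs=np.nonzero(m); print("red n",len(xs),cv2.minAreaRect(np.c_[xs,ys].astype(np.float32)))
h=at_z("top",(394.6,241.2),60);p=at_z("top",(411.4,211.2),98);v=p-h
print("hub",h.round(1),"pin",p.round(1),np.hypot(*v[:2]),np.degrees(np.arctan2(v[1],v[0])))
q=cv2.minAreaRect(np.c_[xs,ys].astype(np.float32)); B=[at_z("top",c,60)[:2] for c in cv2.boxPoints(q)]
for i in range(4): d=B[(i+1)%4]-B[i]; print(np.linalg.norm(d).round(1),np.degrees(np.arctan2(d[1],d[0])).round(1))
print("ctr",np.mean(B,0))
c=lambda x,y:at_z("top",(260+(x-400+.5)/4-.5,180+(y+.5)/4-.5),85)[:2]
P=[c(575,122),c(597,142),c(568,167),c(543,145)]
print("shaft",c(570,144)); 
for i in range(4): d=P[(i+1)%4]-P[i]; print(np.linalg.norm(d).round(1),np.degrees(np.arctan2(d[1],d[0])).round(1))
# gearbox top corners
G=[at_z("top",(260+(x-400+.5)/4-.5,180+(y+.5)/4-.5),58)[:2] for x,y in((490,97),(626,68),(652,203),(522,233))]
print("gear",np.mean(G,0))
for i in range(4): d=G[(i+1)%4]-G[i]; print(np.linalg.norm(d).round(1),np.degrees(np.arctan2(d[1],d[0])).round(1))
s=arm.sense(); print(s["tool_rot"],s["tcp_pos"],s["clock"])
for n in("side","top"):
  for l in("hub_foot","gearbox_top","shaft_seat"): print(n,l,[(round(d["score"],2),np.round(d["uv"],1).tolist()) for d in arm.look_for(n,l)[:3]])
E
```

```text
red n 191 ((395.0000305175781, 241.50001525878906), (13.86362075805664, 13.416406631469727), 26.56505012512207)
hub [ 462.8 -273.6   60. ] pin [ 521.  -303.5   98. ] 65.38642197663691 -27.20244163782191
28.2 -29.4
28.8 -118.2
28.2 150.4
28.6 61.9
ctr [ 462.2163481  -274.37713455]
shaft [518.69574334 -82.29398312]
15.2 -133.8
19.5 129.5
17.0 47.3
20.0 -55.5
gear [518.14704708 -83.32546143]
73.1 -79.2
72.4 -170.7
69.4 101.5
73.2 12.3
[[ 9.52401047e-01  3.04847904e-01 -1.09550010e-05]
 [ 3.04847904e-01 -9.52401047e-01  8.58385865e-06]
 [-7.81678310e-06 -1.15148851e-05 -1.00000000e+00]] [ 167.68624841 -523.80545214  237.6622943 ] 0.7
side hub_foot [(0.88, [404.1, 172.9]), (0.8, [391.5, 201.1]), (0.54, [366.6, 161.6])]
side gearbox_top [(0.95, [304.8, 264.2])]
side shaft_seat [(0.78, [302.5, 262.8])]
top hub_foot [(0.94, [397.3, 236.9]), (0.84, [456.6, 141.0]), (0.82, [457.2, 203.2])]
top gearbox_top [(0.82, [247.1, 230.0])]
top shaft_seat [(0.62, [244.9, 229.8])]
```

```bash
python3 -m jog '[[0.06,0.05,0,10.6],[0.12,0.1,0,21.2],[0.18,0.15,-0.02,31.8],[0.24,0.2,-0.05,42.4],[0.295,0.25,-0.07,53]]' 0.093 30; python3 -m jog '[[0,0,0,10.6],[0,0,0,21.2],[0,0,0,31.8],[0,0,0,42.4],[0,0,0,53]]'; python3 -m jog '[[0,0,0,10.6],[0,0,0,21.2],[0,0,0,28.2],[0,0,0,28.2]]'
python3 - <<'E'
from h import *
s=arm.sense();R=np.array(s["tool_rot"]);print(s["clock"],s["tcp_pos"],np.degrees(np.arctan2(R[1,0],R[0,0])),s["q"],s["wrist_force"])
cv2.imwrite("pics/top1.png",arm.get_image("top"))
i=arm.get_image("side");cv2.imwrite("pics/side1.png",cv2.resize(i[130:280,240:440],None,fx=4,fy=4,interpolation=cv2.INTER_CUBIC))
E
```

```text
clock: 1.62
tcp_pos: [403.5, -325.5, 190.6]
tool_rot: [[0.324, 0.946, 0.001], [0.946, -0.324, -0.001], [-0.001, 0.001, -1.0]]
wrist_force: [-0.0, -0.0, -0.1]
grip_width: 92.9
gripper_force: 0.0
clock: 2.25
tcp_pos: [402.2, -326.7, 190.8]
tool_rot: [[-0.561, 0.828, 0.0], [0.828, 0.561, -0.0], [-0.0, 0.0, -1.0]]
wrist_force: [-0.1, 0.2, 0.2]
grip_width: 92.8
gripper_force: 0.0
clock: 2.75
tcp_pos: [402.1, -326.7, 190.8]
tool_rot: [[-0.882, 0.471, 0.0], [0.471, 0.882, -0.0], [-0.0, -0.0, -1.0]]
wrist_force: [0.2, -0.1, 0.5]
grip_width: 93.1
gripper_force: 0.0
2.75 [ 402.1237528  -326.72081808  190.81935053] 151.88516924190114 [-8.97814942e-01  2.38938943e-01  1.68093715e+00 -1.29510692e-05
  1.22161149e+00 -1.97791047e+00] [ 0.16038773 -0.05421054  0.53384465]
```

View pics/side1.png

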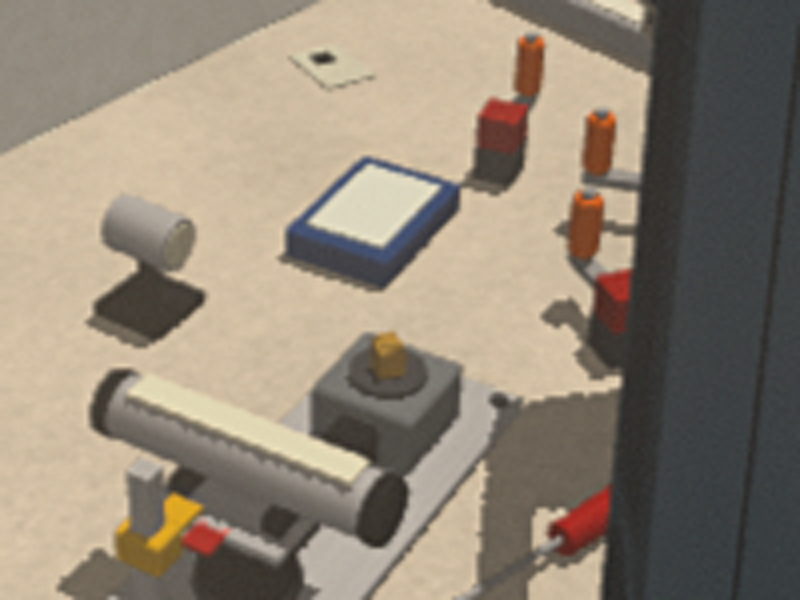

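The side crop shows the shaft free at (388,355), the blade tip at (205,537) a little below the yellow pointer tip at (200,510), and crank A clear. Going down to the hub.

```bash
python3 -m jog '[[0.04,0.035,0,0],[0.0604,0.0527,-0.02,0],[0.0604,0.0527,-0.06,0],[0.0604,0.0527,-0.06,0]]'; python3 -m jog '[[0,0,-0.03,0],[0,0,-0.06,0],[0,0,-0.085,0],[0,0,-0.086,0],[0,0,-0.086,0]]'; python3 -m jog '[[0,0,0,0],[0,0,0,0],[0,0,0,0],[0,0,0,0],[0,0,0,0]]' 0 30
```

```text
clock: 3.35
tcp_pos: [461.0, -272.1, 128.2]
tool_rot: [[-0.882, 0.471, -0.005], [0.471, 0.882, 0.004], [0.006, 0.002, -1.0]]
wrist_force: [-0.6, 0.3, 0.2]
grip_width: 92.6
gripper_force: 0.0
clock: 3.98
tcp_pos: [463.2, -275.0, 46.3]
tool_rot: [[-0.882, 0.471, 0.002], [0.471, 0.882, -0.001], [-0.002, -0.001, -1.0]]
wrist_force: [0.9, -0.8, 0.5]
grip_width: 92.7
gripper_force: 0.0
clock: 4.6
tcp_pos: [462.5, -273.9, 44.8]
tool_rot: [[-0.883, 0.47, -0.0], [0.47, 0.883, 0.0], [0.0, 0.0, -1.0]]
wrist_force: [0.1, -0.1, -0.3]
grip_width: 47.1
gripper_force: 0.0
```

```bash
python3 -m jog '[[0,0,0,0],[0,0,0,0],[0,0,0,0],[0,0,0,0]]'; python3 -m jog '[[0,0,0.03,0],[0,0,0.08,0],[0,0,0.12,0],[0,0,0.12,0]]'
```

```text
clock: 5.1
tcp_pos: [462.5, -274.0, 44.7]
tool_rot: [[-0.883, 0.47, -0.0], [0.47, 0.883, 0.0], [0.0, -0.0, -1.0]]
wrist_force: [-0.0, -0.0, -0.2]
grip_width: 33.9
gripper_force: 29.9
clock: 5.6
tcp_pos: [464.0, -275.2, 167.5]
tool_rot: [[-0.883, 0.47, 0.005], [0.47, 0.883, -0.004], [-0.006, -0.002, -1.0]]
wrist_force: [-0.1, -0.5, -4.0]
grip_width: 33.7
gripper_force: 29.9
```

```bash
python3 -m jog '[[0.011,0.04,0,10.6],[0.022,0.08,0,21.2],[0.033,0.12,0,31.8],[0.044,0.16,0,42.4],[0.055,0.19,0,53]]'; python3 -m jog '[[0.001,0.0015,0,10],[0.001,0.0015,0,17],[0.001,0.0015,0,17],[0.001,0.0015,0,17]]'
python3 - <<'E'
from h import *
s=arm.sense();R=np.array(s["tool_rot"]);print(s["clock"],s["tcp_pos"],np.degrees(np.arctan2(R[1,0],R[0,0])),s["q"],s["wrist_force"],s["wrist_torque"])
t=arm.get_image("top");i=arm.get_image("side")
T=np.array(s["tcp_pos"]);a=np.radians(np.degrees(np.arctan2(R[1,0],R[0,0]))+180)
pin=T+[65*np.cos(a),65*np.sin(a),53];foot=T-[0,0,45]
for n in("top","side"): print(n,"pin",proj(n,pin),"foot",proj(n,foot),"shaft",proj(n,[518.4,-82.5,88]))
o=np.zeros((600,800,3),np.uint8)
u=proj("top",pin).astype(int);c=cv2.resize(t[max(0,u[1]-40):u[1]+60,u[0]-40:u[0]+40],None,fx=5,fy=5,interpolation=cv2.INTER_CUBIC);o[:min(600,c.shape[0]),:400]=c[:600];print("topcrop",max(0,u[1]-40),u[0]-40)
c=cv2.resize(i[190:310,250:330],None,fx=5,fy=5,interpolation=cv2.INTER_CUBIC);o[:600,400:]=c[:600]
cv2.imwrite("pics/c2.png",o)
E
```

```text
clock: 6.22
tcp_pos: [516.2, -81.7, 162.2]
tool_rot: [[-0.904, -0.428, -0.004], [-0.428, 0.904, 0.002], [0.003, 0.003, -1.0]]
wrist_force: [1.0, -1.0, -3.3]
grip_width: 33.6
gripper_force: 29.9
clock: 6.72
tcp_pos: [517.8, -82.3, 163.5]
tool_rot: [[-0.745, -0.667, -0.002], [-0.667, 0.745, 0.001], [0.001, 0.002, -1.0]]
wrist_force: [0.0, -0.3, -2.7]
grip_width: 34.2
gripper_force: 29.9
6.725 [517.76973691 -82.33789996 163.45640076] -138.20152128900762 [-3.70661720e-01  2.77253087e-01  1.70190995e+00  2.11608605e-05
  1.16476746e+00 -2.67098641e+00] [ 1.85070419e-03 -3.41565523e-01 -2.66264362e+00] [ 0.00961736 -0.03395207  0.02643334]
top pin [276.09057528 182.25970201] foot [301.96630628 214.48970396] shaft [302.21314146 215.6286327 ]
side pin [313.03149796 171.5408892 ] foot [338.55713605 204.94626934] shaft [337.99829856 214.43978006]
topcrop 142 236
```

View pics/c2.png

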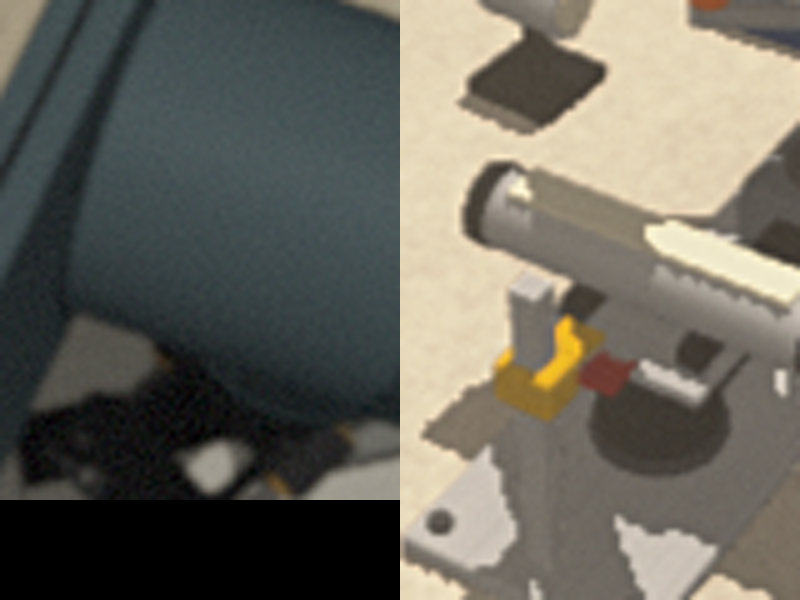

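The side crop shows the blade still below the yellow pointer. The arm hides the crank from the top camera, so I'll check the hub over the shaft from the side while coming down.

```bash
python3 -m jog '[[0,0,-0.012,0],[0,0,-0.024,0],[0,0,-0.024,0],[0,0,-0.024,0]]' - 18
python3 - <<'E'
from h import *
print("tri",tri({"top":(302.1,215.6),"side":(336.9,215.4)}))
s=arm.sense();print(s["tcp_pos"],s["wrist_force"],s["wrist_torque"])
i=arm.get_image("side");c=cv2.resize(i[130:230,290:390],None,fx=6,fy=6,interpolation=cv2.INTER_CUBIC);cv2.imwrite("pics/c3.png",c)
print(proj("side",np.array(s["tcp_pos"])-[0,0,44.7]))
E
```

```text
clock: 7.32
tcp_pos: [518.5, -82.5, 140.6]
tool_rot: [[-0.744, -0.668, -0.0], [-0.668, 0.744, 0.0], [0.0, 0.0, -1.0]]
wrist_force: [-0.3, 0.7, -2.5]
grip_width: 33.8
gripper_force: 18.0
tri [519.71518043 -81.58447839  84.53217777]
[518.52553237 -82.52472219 140.63300037] [-0.33064985  0.69204075 -2.49909766] [ 0.09334617 -0.06672426 -0.06670986]
[338.07317117 211.93689263]
```

View pics/c3.png

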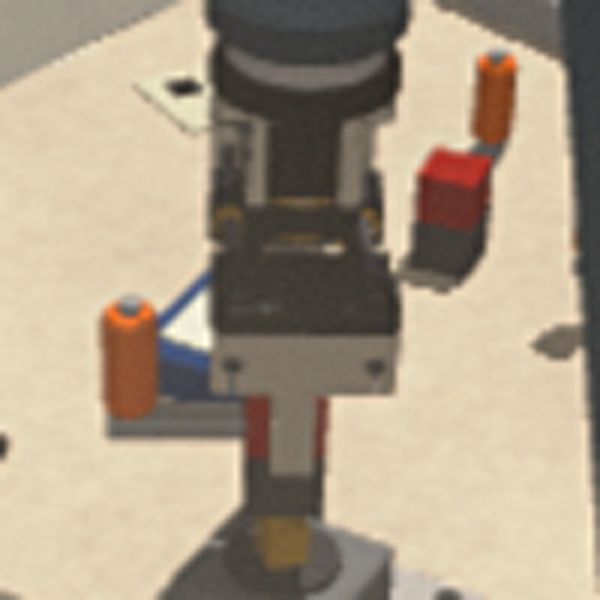

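Side crop: hub edges run from x=245 to 325 (centre 285) and the shaft is centred at 284, so they are aligned laterally. Lowering gently now.

```bash
python3 -m jog '[[0,0,-0.003,0],[0,0,-0.006,0],[0,0,-0.009,0],[0,0,-0.009,0]]'; python3 -m jog '[[0,0,-0.001,0],[0,0,-0.002,0],[0,0,-0.002,0]]' | grep -v rot;python3 -m jog '[[0,0,-0.001,0],[0,0,-0.001,0]]' | grep -v rot
python3 -c "
from plant import arm;s=arm.sense();print(s['wrist_torque'],s['wrist_force'])"
```

```text
clock: 7.88
tcp_pos: [518.5, -82.5, 131.5]
tool_rot: [[-0.744, -0.668, -0.0], [-0.668, 0.744, 0.0], [0.0, 0.0, -1.0]]
wrist_force: [0.2, -0.9, -2.2]
grip_width: 33.8
gripper_force: 18.0
clock: 8.25
tcp_pos: [518.9, -82.8, 130.0]
wrist_force: [0.3, -0.7, -1.9]
grip_width: 33.6
gripper_force: 18.0
clock: 8.5
tcp_pos: [519.0, -82.9, 129.2]
wrist_force: [0.9, -2.0, 0.4]
grip_width: 34.0
gripper_force: 18.0
[-0.28560529 -0.28065629  0.02922059] [ 0.89475649 -1.9781065   0.38562445]
```

Light contact, with about 3 N upward. I'll follow the lateral push and try small turns to find the angle.

```bash
cat > f.sh <<'E'
python3 -c "
from h import *
s=arm.sense();R=np.array(s['tool_rot']);print(round(s['clock'],2),np.round(s['tcp_pos'],2),round(np.degrees(np.arctan2(-R[1,0],-R[0,0])),2),'F',np.round(s['wrist_force'],1),'T',np.round(s['wrist_torque'],3))"
E
python3 -m jog '[[0.0007,-0.0007,0,0],[0.0007,-0.0007,0,0]]' >/dev/null; sh f.sh
python3 -m jog '[[0,0,0,-4],[0,0,0,-4]]' >/dev/null; sh f.sh
python3 -m jog '[[0,0,0,-4],[0,0,0,-4]]' >/dev/null; sh f.sh
python3 -m jog '[[0,0,0,8],[0,0,0,12],[0,0,0,12]]' >/dev/null; sh f.sh
python3 -m jog '[[0,0,0,4],[0,0,0,4]]' >/dev/null; sh f.sh
```

```text
8.75 [519.18 -83.27 128.79] 41.95 F [ 0.3 -0.6  1.2] T [-0.278 -0.156  0.079]
9.0 [519.29 -83.51 128.8 ] 37.99 F [ 0.1 -1.9 -0.7] T [-0.48  -0.173 -0.008]
9.25 [519.28 -83.61 128.79] 34.05 F [ 0.9 -3.3  0.3] T [-0.67  -0.178  0.004]
9.62 [519.03 -83.27 128.58] 46.01 F [ 1.3 -3.3 -2.1] T [-0.555 -0.191  0.037]
9.88 [519.08 -83.08 128.57] 49.9 F [ 0.1 -3.7 -0.6] T [-0.421 -0.173 -0.102]
```

```bash
python3 -m jog '[[0.0002,-0.001,0,-6],[0.0002,-0.001,0,-6]]' >/dev/null; sh f.sh
python3 -m jog '[[0,0,-0.001,0],[0,0,-0.001,0]]' >/dev/null; sh f.sh
python3 -m jog '[[0,0,-0.001,0],[0,0,-0.001,0]]' >/dev/null; sh f.sh
```

```text
10.12 [519.2  -83.86 128.51] 43.92 F [ 0.6 -1.4 -1.3] T [-0.216 -0.125  0.053]
10.38 [519.31 -84.08 127.81] 43.99 F [ 0.2 -1.4  0.5] T [-0.133  0.018 -0.081]
10.62 [519.44 -84.38 127.04] 43.96 F [-1.1 -2.3  3.2] T [-0.392  0.206  0.07 ]
```

```bash
python3 -m jog '[[0,-0.0008,0,0],[0,-0.0008,0,0]]' >/dev/null; sh f.sh
python3 -m jog '[[0,0,0,3],[0,0,0,3]]' >/dev/null; sh f.sh
python3 -m jog '[[0,0,0,3],[0,0,0,3]]' >/dev/null; sh f.sh
python3 -m jog '[[0,0,0,-5],[0,0,0,-9],[0,0,0,-9]]' >/dev/null; sh f.sh
python3 -m jog '[[0,0,0,-3],[0,0,0,-3]]' >/dev/null; sh f.sh
```

```text
10.88 [519.42 -84.77 126.85] 43.95 F [-0.3 -0.3  2.4] T [0.047 0.129 0.019]
11.12 [519.34 -84.94 126.58] 46.93 F [-0.2 -1.2  1.8] T [-0.12  -0.021 -0.017]
11.38 [519.3  -84.9  126.35] 49.87 F [-0.1 -1.1 -0.6] T [-0.129 -0.123  0.017]
11.75 [519.29 -84.89 126.77] 40.92 F [-1.5 -0.3  1.9] T [-0.03   0.119  0.092]
12.0 [519.23 -84.88 126.86] 38.01 F [-2.4  0.5  3.1] T [0.143 0.295 0.145]
```

```bash
python3 -m jog '[[0,0,0,10],[0,0,0,14],[0,0,0,14]]' >/dev/null; sh f.sh
python3 -m jog '[[0,0,0,4],[0,0,0,4]]' >/dev/null; sh f.sh
python3 -m jog '[[0,0,-0.001,0],[0,0,-0.001,0]]' >/dev/null; sh f.sh
python3 -m jog '[[0,0,-0.001,0],[0,0,-0.001,0]]' >/dev/null; sh f.sh
```

```text
12.38 [519.31 -84.9  126.3 ] 51.96 F [ 0.  -1.2 -2.4] T [-0.074 -0.153 -0.018]
12.62 [519.25 -84.8  126.31] 55.87 F [ 0.2  0.1 -2.7] T [ 0.087 -0.101 -0.076]
12.88 [519.3  -84.88 125.51] 55.89 F [-0.4 -1.  -3.2] T [ 0.068 -0.079 -0.   ]
13.12 [519.33 -84.94 124.66] 55.94 F [ 0.4 -0.6 -3.3] T [ 0.083 -0.086  0.023]
```

```bash
python3 -m jog '[[0,0,-0.0015,0],[0,0,-0.003,0],[0,0,-0.003,0]]' >/dev/null; sh f.sh
python3 -m jog '[[0,0,0,4],[0,0,0,4]]' >/dev/null; sh f.sh
python3 -m jog '[[0,0,0,3],[0,0,0,3]]' >/dev/null; sh f.sh
python3 -m jog '[[0,0,0,-7],[0,0,0,-10],[0,0,0,-10]]' >/dev/null; sh f.sh
```

```text
13.5 [519.37 -84.97 121.63] 55.95 F [ 0.4  0.4 -2.9] T [ 0.08  -0.103  0.005]
13.75 [519.37 -84.98 121.72] 59.91 F [ 0.3  0.  -2.7] T [ 0.058 -0.085  0.017]
14.0 [519.45 -85.03 121.8 ] 62.86 F [ 0.8 -0.7 -3.3] T [ 0.101 -0.107 -0.005]
14.38 [519.47 -85.12 121.81] 52.9 F [-0.5 -0.6 -2.8] T [-0.094 -0.056  0.01 ]
```

```bash
python3 -m jog '[[0,0,-0.001,4.5],[0,0,-0.004,4.5],[0,0,-0.007,4.5],[0,0,-0.007,4.5]]' >/dev/null; sh f.sh
python3 -m jog '[[0,0,-0.002,0],[0,0,-0.005,0],[0,0,-0.005,0]]' >/dev/null; sh f.sh
python3 -m jog '[[0,0,-0.001,0],[0,0,-0.001,0]]' >/dev/null; sh f.sh
python3 -m jog '[[0,0,-0.001,0],[0,0,-0.001,0]]' >/dev/null; sh f.sh
```

```text
14.88 [519.23 -84.9  114.42] 57.41 F [-0.6 -1.1 -2.5] T [ 0.084 -0.056  0.019]
15.25 [519.24 -84.93 109.46] 57.44 F [ 0.8  0.2 -2.9] T [ 0.094 -0.051  0.015]
15.5 [519.37 -84.97 108.72] 57.45 F [-0.  -0.5 -3.1] T [ 0.07  -0.073 -0.019]
15.75 [519.35 -84.97 107.69] 57.45 F [-0.9  0.4 -3.6] T [ 0.078 -0.094 -0.029]
```

```bash
for i in 1 ; do python3 -m jog '[[0,0,-0.001,0],[0,0,-0.001,0]]' >/dev/null; sh f.sh; python3 -m jog '[[0,0,-0.0007,0],[0,0,-0.0007,0]]' >/dev/null; sh f.sh; done; python3 -m jog '[[0,0,-0.0007,0],[0,0,-0.0007,0]]' >/dev/null; sh f.sh
```

```text
16.0 [519.44 -85.02 106.74] 57.45 F [-0.6  0.  -2.9] T [ 0.059 -0.077 -0.056]
16.25 [519.44 -85.03 106.69] 57.46 F [-2.9  1.1  5. ] T [0.304 0.415 0.02 ]
16.5 [519.46 -84.99 106.68] 57.46 F [-5.   1.7 11.1] T [ 0.456  0.826 -0.013]
```

Seated: the hub stopped at TCP z 106.69, where 106.7 was expected. I'll relieve the push, then measure how far the blade is below the pointer.

```bash
python3 -m jog '[[0,0,0.0013,0],[0,0,0.0013,0]]' >/dev/null; sh f.sh
python3 - <<'E'
from h import *
s=cv2.imread("pics/side0.png");t=cv2.imread("pics/top0.png")
o=np.zeros((600,800,3),np.uint8)
o[:400,:400]=cv2.resize(s[240:280,262:302],None,fx=10,fy=10,interpolation=cv2.INTER_NEAREST)
o[:400,400:]=cv2.resize(t[222:262,165:205],None,fx=10,fy=10,interpolation=cv2.INTER_NEAREST)
cv2.imwrite("pics/c4.png",o)
E
```

```text
16.75 [519.54 -85.06 106.69] 57.45 F [-0.1  0.7  0.9] T [ 0.216  0.07  -0.041]
```

View pics/c4.png

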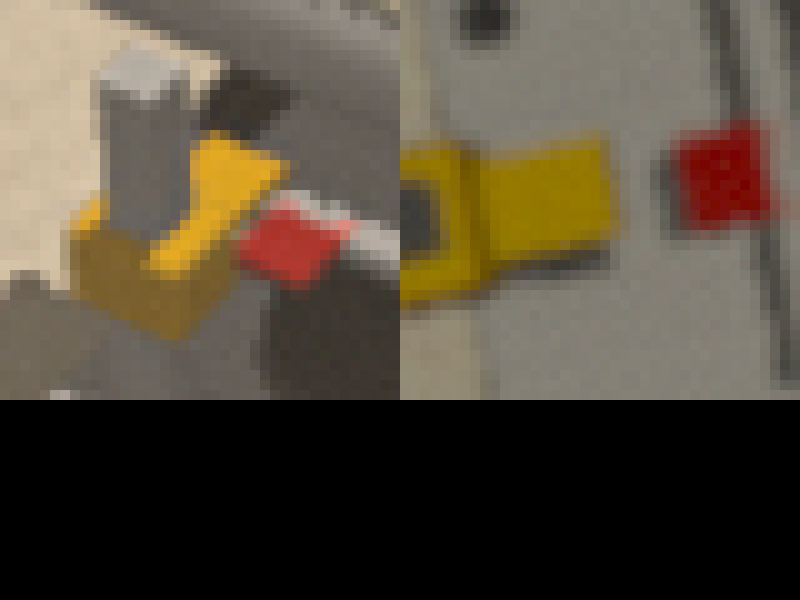

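Side crop: the pointer's tip top edge is centred at about (286.5,254.5) px, and the blade's tip (mid thickness) is at about (289,265.5). Top crop: pointer tip (185.7,239.7), blade tip (192.8,240).

```bash
python3 - <<'E'
from h import *
p=tri({"top":(185.7,239.7),"side":(286.5,254.5)});b=tri({"top":(192.8,240.0),"side":(289.0,265.5)})
print("pointer top",p,"blade mid",b,"dz",p[2]-2-b[2])
print("px/mm z side",(proj("side",p+[0,0,10])-proj("side",p))/10,(proj("side",b+[0,0,10])-proj("side",b))/10)
# lift-frame predictions
th=np.radians(101);ey=np.array([np.cos(th),np.sin(th),0]);o=np.array([519.4,-85,0])
for q in(p,b): print((q-o)@ey,(q-o)@np.array([np.sin(th),-np.cos(th),0]))
for P in(p,b): print([np.round(np.array(proj(n,P))) for n in("top","side")])
E
```

```text
pointer top [474.79277113 142.01584535 124.19630612] blade mid [474.83829641 136.87161037  88.46710271] dz 33.72920340803917
px/mm z side [-0.01323788 -0.34740041] [-0.01176635 -0.33336232]
231.35638539796994 -0.47100305303180495
226.2979778686315 -1.4078805077389265
[array([185., 239.]), array([287., 255.])]
[array([193., 240.]), array([289., 265.])]
```

About 34 mm to raise, i.e. roughly 600° clockwise. I'll start winding gently and watch the forces.

```bash
python3 -m jog '[[0,0,0,0],[0,0,0,-3],[0,0,0,-8],[0,0,0,-14],[0,0,0,-20]]' - 40 >/dev/null; sh f.sh
python3 -m jog '[[0,0,0,-8],[0,0,0,-16],[0,0,0,-24],[0,0,0,-32],[0,0,0,-40]]'  >/dev/null; sh f.sh
```

```text
17.38 [519.09 -84.86 106.67] 37.29 F [-2.2  1.   3.4] T [0.375 0.275 0.274]
18.0 [518.65 -83.44 106.69] -2.79 F [-2.4  6.9  5.6] T [1.234 0.27  0.293]
```

The lateral force shows the hub axis sits about 2 mm from the TCP along the crank's x. I'll let go, recentre on the shaft axis and regrip.

```bash
python3 -m jog '[[0,0,0,0],[0,0,0,0],[0,0,0,0]]' 0.05 >/dev/null; sh f.sh
python3 -m jog '[[0.0013,0.0017,0,0],[0.0013,0.0017,0,0]]' >/dev/null; sh f.sh
```

```text
18.38 [519.63 -85.28 106.65] -2.5 F [-0.2 -0.1 -0.6] T [ 0.054 -0.116  0.013]
18.62 [520.84 -83.29 106.65] -2.53 F [ 0.1  0.4 -0.1] T [ 0.06  -0.099 -0.012]
```

```bash
python3 -m jog '[[0,0,0,0],[0,0,0,0],[0,0,0,0],[0,0,0,0]]' 0.03 40 >/dev/null; sh f.sh
python3 -m jog '[[0,0,0,-8],[0,0,0,-17],[0,0,0,-26],[0,0,0,-35],[0,0,0,-44]]'  >/dev/null; sh f.sh
python3 -m jog '[[0,0,0,-9],[0,0,0,-18],[0,0,0,-27],[0,0,0,-36],[0,0,0,-45]]'  >/dev/null; sh f.sh
```

```text
19.12 [520.69 -83.35 106.67] -2.54 F [-0.5 -0.8  1. ] T [ 0.026 -0.08   0.082]
19.75 [520.76 -83.17 106.65] -46.83 F [-0.2 -0.3  0. ] T [ 0.118 -0.179  0.194]
20.38 [520.99 -83.12 106.65] -91.83 F [ 1.2 -0.  -0.6] T [ 0.111 -0.265  0.218]
```

```bash
for k in 1 ; do python3 -m jog '[[0,0,0,-10],[0,0,0,-20],[0,0,0,-30],[0,0,0,-40],[0,0,0,-50]]'  >/dev/null; sh f.sh
python3 -m jog '[[0,0,0,-10],[0,0,0,-20],[0,0,0,-30],[0,0,0,-40],[0,0,0,-50]]'  >/dev/null; sh f.sh
python3 -m jog '[[0,0,0,-10],[0,0,0,-20],[0,0,0,-30],[0,0,0,-40],[0,0,0,-50]]'  >/dev/null; sh f.sh
python3 -m jog '[[0,0,0,-10],[0,0,0,-20],[0,0,0,-30],[0,0,0,-38],[0,0,0,-38]]'  >/dev/null; sh f.sh; done
python3 - <<'E'
from h import *
print(arm.sense()["q"])
i=np.mean([arm.get_image("side").astype(float) for _ in range(3)],0).astype(np.uint8);cv2.imwrite("pics/side5.png",i)
E
```

```text
21.0 [521.17 -83.25 106.68] -141.86 F [ 2.8 -0.7 -1.2] T [ 0.064 -0.27   0.208]
21.62 [521.22 -83.45 106.7 ] 168.14 F [ 1.6 -0.6 -1.8] T [-0.051 -0.289  0.206]
22.25 [521.04 -83.59 106.67] 118.15 F [ 1.2 -1.  -0.8] T [-0.114 -0.129  0.205]
22.88 [520.88 -83.58 106.67] 80.52 F [ 1.3 -1.7 -0.8] T [-0.157 -0.175  0.011]
[-3.70503786e-01  3.45175755e-01  1.76396717e+00 -3.62421179e-04
  1.03192887e+00  2.93675149e+00]
```

```bash
python3 -m jog '[[0,0,0,0],[0,0,0,0],[0,0,0,0],[0,0,0,0]]' 0.093 >/dev/null; sh f.sh
python3 -m jog '[[0,0,0.02,0],[0,0,0.055,0],[0,0,0.085,0],[0,0,0.085,10],[0,0,0.085,20]]' >/dev/null; sh f.sh
python3 -m jog '[[0,0,0,10.6],[0,0,0,21.2],[0,0,0,31.8],[0,0,0,42.4],[0,0,0,53]]' >/dev/null
python3 -m jog '[[0,0,0,10.6],[0,0,0,21.2],[0,0,0,31.8],[0,0,0,42.4],[0,0,0,53]]' >/dev/null
python3 -m jog '[[0,0,0,10.6],[0,0,0,21.2],[0,0,0,31.8],[0,0,0,42.4],[0,0,0,53]]' >/dev/null; sh f.sh
python3 - <<'E'
from h import *
a=cv2.imread("pics/side0.png");b=cv2.imread("pics/side5.png");c=np.mean([arm.get_image("top").astype(float) for _ in range(3)],0).astype(np.uint8)
cv2.imwrite("pics/top5.png",c)
o=np.zeros((400,800,3),np.uint8)
o[:,:400]=cv2.resize(b[240:280,262:302],None,fx=10,fy=10,interpolation=cv2.INTER_NEAREST)
o[:,400:]=cv2.resize(c[222:262,165:205],None,fx=10,fy=10,interpolation=cv2.INTER_NEAREST)
cv2.imwrite("pics/c5.png",o)
for l in("side","top"):
  print(l,[(round(d["score"],2),np.round(d["uv"],1).tolist()) for d in arm.look_for(l,"lamp_index")[:2]])
E
```

```text
23.52 [520.67 -83.22 106.68] 80.46 F [0.1 0.1 1. ] T [ 0.12  -0.106  0.   ]
24.15 [520.9  -83.32 192.29] 100.78 F [0.2 0.2 0.2] T [ 0.092 -0.032  0.017]
26.02 [520.62 -83.21 191.66] -100.19 F [ 0.2 -0.1  0.1] T [-0.03  -0.099  0.041]
side [(0.9, [303.6, 244.2])]
top [(0.67, [228.0, 249.6])]
```

View pics/c5.png

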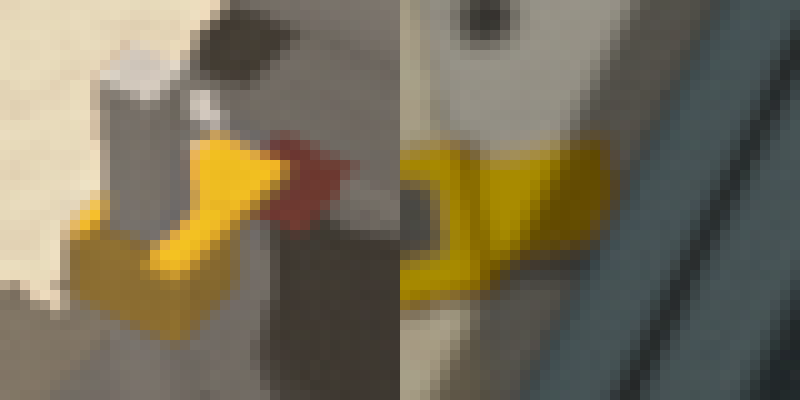

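Blade's far edge has risen about 6.2 px (about 18.5 mm), which agrees with 337° wound; the blade is still below the pointer. Regrip half a turn back and wind on.

```bash
python3 -m jog '[[0,0,-0.03,0.7],[0,0,-0.06,0.7],[0,0,-0.08,0.7],[0,0,-0.085,0.7],[0,0,-0.085,0.7]]' >/dev/null; sh f.sh
python3 -m jog '[[0,0,0,0],[0,0,0,0],[0,0,0,0],[0,0,0,0],[0,0,0,0]]' 0.03 40 >/dev/null
python3 -m jog '[[0,0,0,0],[0,0,0,0],[0,0,0,0]]' ; sh f.sh
```

```text
26.9 [520.89 -83.37 106.88] -99.92 F [ 0.8 -0.2 -0.5] T [-0.041 -0.071  0.018]
clock: 27.9
tcp_pos: [520.9, -83.4, 106.7]
tool_rot: [[0.171, 0.985, 0.0], [0.985, -0.171, -0.0], [-0.0, 0.0, -1.0]]
wrist_force: [1.2, 0.2, -0.6]
grip_width: 34.1
gripper_force: 39.9
27.9 [520.92 -83.37 106.66] -99.85 F [ 1.2  0.2 -0.6] T [-0.101 -0.275  0.036]
```

```bash
python3 -m jog '[[0,0,0,-7],[0,0,0,-15],[0,0,0,-24],[0,0,0,-34],[0,0,0,-44]]'  >/dev/null; sh f.sh
python3 -m jog '[[0,0,0,-10],[0,0,0,-20],[0,0,0,-30],[0,0,0,-40],[0,0,0,-50]]'  >/dev/null; sh f.sh
python3 -m jog '[[0,0,0,-10],[0,0,0,-20],[0,0,0,-30],[0,0,0,-40],[0,0,0,-50]]'  >/dev/null; sh f.sh
python3 -m jog '[[0,0,0,-10],[0,0,0,-20],[0,0,0,-30],[0,0,0,-36],[0,0,0,-36]]'  >/dev/null; sh f.sh
python3 -m jog '[[0,0,0,0],[0,0,0,0],[0,0,0,0],[0,0,0,0]]' 0.093; sh f.sh
```

```text
28.52 [520.94 -83.36 106.66] -144.15 F [ 2.1  0.  -1.1] T [-0.02  -0.204  0.202]
29.15 [520.95 -83.35 106.67] 165.84 F [ 1.5 -0.6 -0.8] T [ 0.022 -0.194  0.208]
29.77 [520.96 -83.39 106.65] 115.84 F [ 1.3  0.  -1.6] T [ 0.1   -0.264  0.192]
30.4 [520.93 -83.4  106.65] 80.21 F [ 1.4 -1.3 -2.7] T [ 0.061 -0.348  0.018]
clock: 30.9
tcp_pos: [520.6, -83.3, 106.7]
tool_rot: [[-0.171, -0.985, -0.0], [-0.985, 0.171, 0.0], [-0.0, 0.0, -1.0]]
wrist_force: [-0.3, 0.5, 0.3]
grip_width: 69.0
gripper_force: 0.0
30.9 [520.63 -83.28 106.66] 80.16 F [-0.3  0.5  0.3] T [ 0.137 -0.075 -0.006]
```

```bash
python3 -m jog '[[0,0,0.02,0],[0,0,0.055,0],[0,0,0.085,0],[0,-0.05,0.095,10],[0,-0.1,0.095,20]]' >/dev/null; sh f.sh
python3 -m jog '[[0,-0.05,0,10.6],[0,-0.08,0,21.2],[0,-0.08,0,31.8],[0,-0.08,0,42.4],[0,-0.08,0,53]]' >/dev/null
python3 -m jog '[[0,0,0,10.6],[0,0,0,21.2],[0,0,0,31.8],[0,0,0,42.4],[0,0,0,53]]' >/dev/null;sh f.sh
python3 - <<'E'
from h import *
o=np.zeros((400,800,3),np.uint8)
for k,(n,r,c) in enumerate((("side",240,262),("top",222,165))):
    i=np.mean([arm.get_image(n).astype(float) for _ in range(4)],0).round().astype(np.uint8);cv2.imwrite(f"pics/{n}6.png",i)
    o[:,400*k:400*k+400]=cv2.resize(i[r:r+40,c:c+40],None,fx=10,fy=10,interpolation=cv2.INTER_NEAREST)
cv2.imwrite("pics/c6.png",o)
E
```

```text
31.52 [ 521.46 -184.22  203.28] 100.6 F [ 0.7  0.6 -0.9] T [ 0.067 -0.053  0.016]
32.77 [ 520.61 -263.22  201.57] -153.49 F [ 0.2 -0.5  0.5] T [ 0.004 -0.042  0.012]
```

View pics/c6.png

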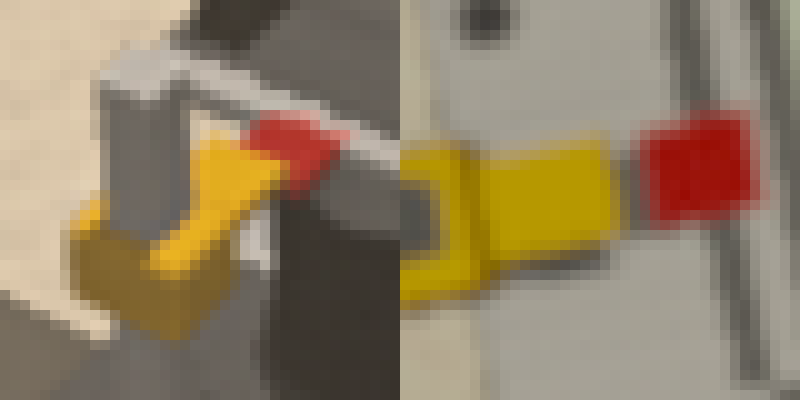

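Clear view: the blade's red top is now just beyond the pointer's tip in both views, and slightly low. I'll fit small box models of the blade and the pointer tip to both views to get the remaining height.

```bash
cat > fit.py <<'E'
from h import *
from scipy.optimize import least_squares
S=8; ph=np.radians(101.3); ey=np.array([np.cos(ph),np.sin(ph),0]); ex=np.array([np.sin(ph),-np.cos(ph),0]); O=np.array([520.7,-83.3,0])
ROI={"side":(240,262,40,40),"top":(222,165,40,40)}
def cover(n,pts):
    r,c,h,w=ROI[n]; uv=np.array([proj(n,p) for p in pts])-[c,r]
    m=np.zeros((h*S,w*S),np.uint8); hull=cv2.convexHull(((uv+.5)*S-.5).astype(np.float32))
    cv2.fillConvexPoly(m,np.round(hull*16).astype(np.int32),255,shift=4)
    return cv2.GaussianBlur(cv2.resize(m.astype(np.float32)/255,(w,h),interpolation=cv2.INTER_AREA),(0,0),0.5)
def model(n,x,y0,y1,wd,z,ws):   # box, mid thickness z, tip y0
    T=[O+ex*(x+a*wd/2)+ey*y+np.array([0,0,z+b]) for b in(2,-2) for a in(-1,1) for y in(y0,y1)]
    t=cover(n,T[:4]); a=cover(n,T); return t+ws*np.clip(a-t,0,1)
def chan(n,im,kind):
    r,c,h,w=ROI[n]; b,g,R=[im[r:r+h,c:c+w,i].astype(float) for i in range(3)]
    return np.clip(R-np.maximum(g,b)-12,0,None) if kind=="red" else np.clip(np.minimum(R,g)-b-12,0,None)
def fit(ims,kind,p0,win,occ=None):
    D={}
    for n,im in ims.items():
        d=chan(n,im,kind); D[n]=d/np.percentile(d[win[n]],90)
        if kind=="red" : D[n]=np.clip(D[n],0,1.2)
    M={}
    for n,im in ims.items():
        m=np.zeros((40,40),bool); m[win[n]]=True
        if kind=="red": m&=cv2.dilate((chan(n,im,"yel")>25).astype(np.uint8),np.ones((3,3)))==0
        M[n]=m
    def f(p):
        x,y0,y1,z,wd,g1,g2,ws=p
        return np.concatenate([((gg*model(n,x,y0,y1,wd,z,ws if n=="side" else .7)-D[n])[M[n]]) for n,gg in(("side",g1),("top",g2))])
    best=least_squares(f,p0,diff_step=[.05,.002,.002,.005,.02,.02,.02,.05],x_scale=[1,1,1,1,1,.1,.1,.1],loss="soft_l1",f_scale=.2)
    return best
a={"side":cv2.imread("pics/side6.png"),"top":cv2.imread("pics/top6.png")}
b={"side":cv2.imread("pics/side0.png"),"top":cv2.imread("pics/top0.png")}
full=(slice(0,40),slice(0,40))
if __name__=="__main__":
    wr={"side":(slice(5,35),slice(20,40)),"top":(slice(5,30),slice(20,40))}
    for nm,I,z0,y in(("start",b,88,226),("now",a,117,226)):
        r=fit(I,"red",[.5,y,y-17,z0,20,1,1,.7],wr); print("blade",nm,r.x.round(2),round(r.cost,2))
    wp={"side":(slice(11,21),slice(20,32)),"top":(slice(11,28),slice(10,25))}
    for nm,I in(("start",b),("now",a)):
        r=fit(I,"yel",[.5,231,258,122,20,1,1,.5],wp); print("pointer",nm,r.x.round(2),round(r.cost,2))
E
python3 fit.py
```

```text
Traceback (most recent call last):
  File "fit.py", line 37, in <module>
    r=fit(I,"red",[.5,y,y-17,z0,20,1,1,.7],wr); print("blade",nm,r.x.round(2),round(r.cost,2))
  File "fit.py", line 29, in fit
    best=least_squares(f,p0,diff_step=[.05,.002,.002,.005,.02,.02,.02,.05],x_scale=[1,1,1,1,1,.1,.1,.1],loss="soft_l1",f_scale=.2)
  File "fit.py", line 28, in f
    return np.concatenate([((gg*model(n,x,y0,y1,wd,z,ws if n=="side" else .7)-D[n])[M[n]]) for n,gg in(("side",g1),("top",g2))])
                                ~~~~~^^^^^^^^^^^^^^^^^^^^^^^^^^^^^^^^^^^^^^^^
  File "fit.py", line 12, in model
    t=cover(n,T[:4]); a=cover(n,T); return t+ws*np.clip(a-t,0,1)
  File "fit.py", line 6, in cover
    r,c,h,w=ROI[n]; uv=np.array([proj(n,p) for p in pts])-[c,r]
                                 ~~~~^^^^^
  File "h.py", line 10, in proj
    K,R,t=cam(n); q=K@(R@np.array(p,float)+t); return q[:2]/q[2]
          ~~~^^^
  File "h.py", line 4, in cam
    c=arm.camera_info(n); R=cv2.Rodrigues(np.array(c["rvec"],float))[0]
ValueError: time passes only in moves, steps and waits
```

```bash
sed -i 's/^def cam(n):/import functools\n@functools.lru_cache(None)\ndef cam(n):/' h.py; timeout 200 python3 fit.py 2>&1 | tail -8; sh f.sh
```

```text
blade start [ -1.95 225.28 208.66  86.36  18.08   1.23   1.14   1.11] 2.01
blade now [ -1.77 225.24 205.7  112.82  18.08   1.25   0.99   0.44] 1.76
pointer start [-2.4000e+00  2.3102e+02  2.8221e+02  1.2343e+02  1.8600e+01  9.8000e-01
  9.8000e-01 -1.1000e-01] 0.66
pointer now [-2.4100e+00  2.3061e+02  2.8924e+02  1.2313e+02  1.8480e+01  9.8000e-01
  9.9000e-01 -8.0000e-02] 0.8
33.17 [ 520.68 -263.28  201.66] -153.95 F [-0.6  0.4 -0.1] T [-0.016 -0.03   0.009]
```

```bash
cat > fit2.py <<'E'
import fit; from fit import *
def raw(n,im,kind):
    r,c,h,w=ROI[n]; b,g,R=[im[r:r+h,c:c+w,i].astype(float) for i in range(3)]
    return R-np.maximum(g,b) if kind=="red" else np.minimum(R,g)-b
def cov(n,pts,sg):
    r,c,h,w=ROI[n]; uv=np.array([proj(n,p) for p in pts])-[c,r]
    m=np.zeros((h*S,w*S),np.uint8); cv2.fillConvexPoly(m,np.round(cv2.convexHull(((uv+.5)*S-.5).astype(np.float32))*16).astype(np.int32),255,shift=4)
    return cv2.resize(cv2.GaussianBlur(m.astype(np.float32)/255,(0,0),sg*S),(w,h),interpolation=cv2.INTER_AREA)
def resid(n,im,kind,win,box,sg):
    x,y0,y1,wd,z=box
    T=[O+ex*(x+s*wd/2)+ey*y+np.array([0,0,z+b]) for b in(2,-2) for s in(-1,1) for y in(y0,y1)]
    t=cov(n,T[:4],sg);al=cov(n,T,sg); d=raw(n,im,kind); m=np.zeros((40,40),bool); m[win]=True
    if kind=="red": m&=cv2.dilate((raw(n,im,"yel")>40).astype(np.uint8),np.ones((3,3)))==0
    A=np.c_[t[m],np.clip(al-t,0,1)[m],np.ones(m.sum())]; k=np.linalg.lstsq(A,d[m],rcond=None)[0]  # face brightness by linear fit
    return (A@k-d[m])/max(abs(k[0]),1)
wr={"side":{"b":(slice(16,32),slice(20,38)),"a":(slice(8,23),slice(21,38))},"top":{"b":(slice(9,26),slice(23,39)),"a":(slice(8,26),slice(22,39))}}
wp={"side":(slice(11,21),slice(20,30)),"top":(slice(12,27),slice(12,24))}
I={"a":a,"b":b}
fb=lambda p,ks=("a","b"):np.concatenate([resid(n,I[k][n],"red",wr[n][k],(p[0],p[1],p[2],20,p[3] if k=="b" else p[4]),.6) for k in ks for n in("side","top")])
fp=lambda p:np.concatenate([resid(n,I[k][n],"yel",wp[n],(p[0],p[1],260,p[3],p[2]),.6) for k in("a","b") for n in("side","top")])
kw=dict(loss="soft_l1",f_scale=.15)
for z0 in(86,90):
    r=least_squares(fb,[-1.5,226,207,z0,z0+28],diff_step=[.1,.001,.001,.004,.003],**kw);print("blade",r.x.round(2),r.cost.round(3))
for z0 in(120,125):
    r=least_squares(fp,[-2,231,z0,19],diff_step=[.05,.001,.003,.02],**kw);print("pointer",r.x.round(2),r.cost.round(3))
b0=least_squares(lambda q:fb([q[0],q[1],q[2],q[3],q[3]+28.2]),[-1.5,226,207,88],diff_step=[.1,.001,.001,.004],**kw);print("tied",b0.x.round(2),b0.cost.round(3))
E
timeout 300 python3 fit2.py
```

```text
blade [ -1.49 225.48 207.1   84.36 112.31] 3.523
blade [ -1.46 225.43 207.22  84.3  112.11] 3.484
pointer [ -2.28 231.17 123.53  18.11] 0.893
pointer [ -2.45 231.04 123.52  18.24] 0.964
tied [ -1.36 225.58 207.13  83.93] 3.545
```

```bash
python3 - <<'E'
from fit import *
def show(t,n,x,y0,y1,z,wd):
    r,c,_,_=ROI[n]
    print(t,n,[tuple(np.round((proj(n,O+ex*(x+s*wd/2)+ey*y+np.array([0,0,z+b]))-[c,r]+.5)*10).astype(int)) for s,y,b in((-1,y1,2),(1,y1,2),(-1,y0,2),(1,y0,2),(-1,y1,-2),(-1,y0,-2),(1,y0,-2))])
for n in("side","top"):
    show("start84",n,-1.4,225.5,207.1,84.3,20);show("start89",n,-1.4,225.5,207.1,89,20)
    show("now112",n,-1.4,225.5,207.1,112.2,20);show("now117",n,-1.4,225.5,207.1,117,20);show("pointer",n,-2.3,231.1,250,123.5,18.2)
# edge profiles in side0/side6 across blade far edge & tip, red channel diff
E
python3 - <<'E'
from fit import *
o=np.zeros((560,800,3),np.uint8)
for k,(I,z) in enumerate(((b,84.3),(a,112.2))):
    r,c,_,_=ROI["side"]; im=cv2.resize(I["side"][246:274,270:302] if k==0 else I["side"][246:274,270:302],None,fx=12,fy=12,interpolation=cv2.INTER_NEAREST)
    for zz,col in((z,(255,255,0)),(z+5,(0,255,0))):
        for B in((-2,),(2,)):
            q=np.array([(proj("side",O+ex*(-1.4+s*10)+ey*y+np.array([0,0,zz+B[0]]))-[270,246]+.5)*12 for s,y in((-1,207.1),(1,207.1),(1,225.5),(-1,225.5))])
            cv2.polylines(im,[np.round(q).astype(np.int32)],True,col,1)
    q=np.array([(proj("side",O+ex*(-2.3+s*9.1)+ey*y+np.array([0,0,125.5]))-[270,246]+.5)*12 for s,y in((-1,231.1),(1,231.1),(1,250),(-1,250))]);cv2.polylines(im,[np.round(q).astype(np.int32)],True,(255,0,255),1)
    o[:336,k*400:k*400+384]=im
cv2.imwrite("pics/c7.png",o[:336])
E
```

```text
start84 side [(np.int64(355), np.int64(236)), (np.int64(281), np.int64(204)), (np.int64(309), np.int64(284)), (np.int64(234), np.int64(252)), (np.int64(355), np.int64(249)), (np.int64(309), np.int64(298)), (np.int64(235), np.int64(265))]
start89 side [(np.int64(354), np.int64(220)), (np.int64(280), np.int64(189)), (np.int64(309), np.int64(269)), (np.int64(234), np.int64(236)), (np.int64(355), np.int64(233)), (np.int64(309), np.int64(282)), (np.int64(234), np.int64(249))]
now112 side [(np.int64(353), np.int64(142)), (np.int64(278), np.int64(111)), (np.int64(306), np.int64(190)), (np.int64(231), np.int64(158)), (np.int64(353), np.int64(156)), (np.int64(307), np.int64(204)), (np.int64(231), np.int64(172))]
now117 side [(np.int64(352), np.int64(126)), (np.int64(277), np.int64(95)), (np.int64(306), np.int64(174)), (np.int64(230), np.int64(142)), (np.int64(353), np.int64(140)), (np.int64(306), np.int64(188)), (np.int64(230), np.int64(155))]
pointer side [(np.int64(241), np.int64(217)), (np.int64(171), np.int64(187)), (np.int64(291), np.int64(166)), (np.int64(221), np.int64(137)), (np.int64
[... 568 characters left out ...]
top [(np.int64(350), np.int64(208)), (np.int64(331), np.int64(107)), (np.int64(256), np.int64(229)), (np.int64(237), np.int64(128)), (np.int64(355), np.int64(209)), (np.int64(261), np.int64(230)), (np.int64(242), np.int64(129))]
now117 top [(np.int64(344), np.int64(207)), (np.int64(325), np.int64(106)), (np.int64(249), np.int64(228)), (np.int64(231), np.int64(127)), (np.int64(349), np.int64(208)), (np.int64(255), np.int64(229)), (np.int64(236), np.int64(128))]
pointer top [(np.int64(113), np.int64(256)), (np.int64(97), np.int64(163)), (np.int64(212), np.int64(234)), (np.int64(194), np.int64(141)), (np.int64(119), np.int64(257)), (np.int64(217), np.int64(235)), (np.int64(200), np.int64(142))]
```

View pics/c7.png

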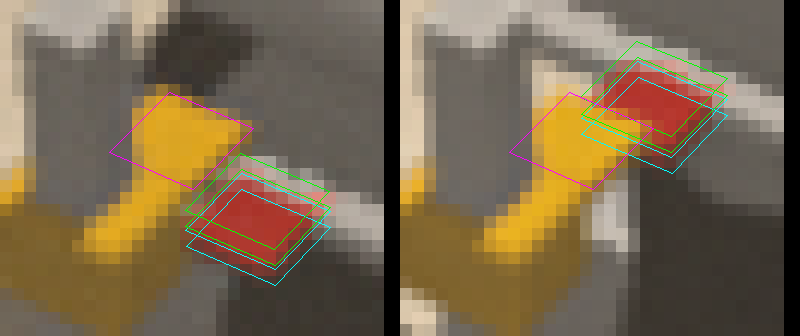

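The overlay shows the pointer fit (magenta) sits well. The blade fit is ambiguous by about 5 mm because its side face's shade is unclear, so I'll read the pixel values down the blade's columns.

```bash
python3 - <<'E'
from fit import *
for nm,I,rows in(("start",b,range(256,273)),("now",a,range(248,266))):
    print(nm)
    for r in rows: print(r,' '.join('%3d,%3d,%3d'%tuple(I["side"][r,c][::-1]) for c in range(285,299)))
print("top")
for nm,I in(("start",b),("now",a)):
    print(nm)
    for r in(236,238,240,242): print(r,' '.join('%3d,%3d'%tuple(I["top"][r,c][:0:-1]) for c in range(182,204)))
E
```

```text
start
256 221,166, 36 224,168, 34 220,165, 38 220,164, 40 212,158, 45 153,121, 61 110, 98, 82  95, 90, 84 100, 94, 86  99, 94, 86  99, 93, 84  98, 94, 85  99, 93, 86  99, 93, 86
257 219,164, 35 220,164, 32 224,166, 33 226,169, 35 195,143, 36 136,106, 50 100, 89, 76  96, 91, 85  98, 92, 86  97, 92, 83  97, 93, 86 102, 96, 88  98, 92, 85  97, 93, 84
258 219,165, 36 221,165, 30 219,163, 30 188,140, 34 140,110, 50 111, 95, 69 100, 97, 88 100, 95, 89  99, 92, 85  96, 91, 82  98, 93, 86  98, 92, 85  97, 93, 84  98, 92, 85
259 220,165, 30 223,166, 35 190,145, 40 140,112, 56 145,129,109 176,149,139 178,164,155 166,162,154 123,117,111  97, 92, 85 100, 95, 87  99, 93, 88  96, 91, 82  99, 92, 83
260 218,163, 35 190,142, 39 142,113, 52 139,123,101 175,132,118 194,134,125 201,148,140 190,173,163 171,167,155 128,125,115 151,146,138 121,117,110  95, 93, 85  92, 87, 81
261 183,138, 37 137,110, 51 107, 91, 66 142, 88, 76 171, 78, 71 174, 71, 65 178, 91, 83 180,138,127 188,161,148 173,162,152 180,173,164 175,162,153 128,117,109 101, 96, 89
262 144,113, 50 125,110, 86 137, 84, 71 162, 60, 51 170, 52, 4
[... 5683 characters left out ...]
 176,149 164,143 155,147 150,142 149,117 152, 75 155, 42 155, 22 155, 20 156, 19 155, 18 154, 14 154, 15 156, 20 157, 26 158, 62 160,110 152,132 128,121 100, 98
238 183,152 182,152 179,148 162,135 134,116 108,102 110, 84 138, 60 152, 32 155, 18 155, 20 154, 15 155, 22 154, 20 154, 20 156, 19 154, 16 156, 43 157, 95 153,130 128,122 102, 99
240 182,152 182,152 182,152 174,144 144,119 108, 98 103, 88 126, 69 146, 42 154, 20 156, 22 154, 16 156, 21 155, 18 156, 18 155, 17 155, 15 156, 28 157, 78 160,128 151,140 122,118
242 182,152 183,152 183,152 179,149 157,130 120,104  98, 88 114, 75 144, 54 154, 27 155, 19 154, 22 153, 19 154, 25 152, 26 148, 35 148, 52 154, 82 159,110 162,136 156,143 128,121
```

```bash
python3 - <<'E'
from fit import *
y=lambda im,r,c:int(min(im[r,c,2],im[r,c,1]))-int(im[r,c,0])
for nm,I in(("start",b),("now",a)):
    print(nm,"side");
    for r in range(250,262): print(r,[y(I["side"],r,c) for c in range(279,293)])
    print("top")
    for r in range(233,247): print(r,[y(I["top"],r,c) for c in range(180,190)],[int(I["top"][r,c,2])-int(I["top"][r,c,1]) for c in range(187,204)])
K,R,t=cam("side")
P=O+ey*228+np.array([0,0,121]);
for n in("side","top"): print(n,"per mm x,y,z",[(proj(n,P+d)-proj(n,P)).round(3) for d in(ex,ey,np.array([0,0,1]))])
E
```

```text
start side
250 [7, 11, 16, 11, 6, 8, 9, 8, 7, 7, 7, 7, 7, 8]
251 [7, 9, 9, 5, 3, 6, 9, 4, 10, 8, 7, 7, 8, 8]
252 [7, 7, 5, 3, 9, 3, 3, 4, 7, 5, 7, 8, 6, 8]
253 [6, 5, 2, 26, 66, 47, 16, 5, 3, 4, 7, 6, 7, 8]
254 [4, 3, 25, 94, 129, 122, 90, 45, 10, 4, 4, 2, 6, 7]
255 [3, 7, 85, 130, 135, 134, 126, 117, 89, 60, 25, 7, 3, 8]
256 [4, 7, 97, 135, 130, 130, 130, 134, 127, 124, 113, 60, 16, 6]
257 [5, 7, 97, 133, 131, 129, 129, 132, 133, 134, 107, 56, 13, 6]
258 [5, 6, 78, 125, 126, 131, 129, 135, 133, 106, 60, 26, 9, 6]
259 [3, 3, 70, 118, 129, 129, 135, 131, 105, 56, 20, 10, 9, 8]
260 [5, 3, 77, 119, 126, 121, 128, 103, 61, 22, 14, 9, 8, 10]
261 [0, 24, 102, 131, 132, 123, 101, 59, 25, 12, 7, 6, 8, 11]
top
233 [8, 8, 10, 9, 10, 10, 11, 11, 12, 11] [5, 4, 5, 3, 3, 2, 5, 4, 4, 5, 8, 16, 20, 14, 11, 8, 6]
234 [10, 11, 13, 16, 18, 15, 12, 10, 9, 10] [4, 3, 6, 3, 4, 6, 12, 13, 16, 19, 32, 52, 59, 47, 27, 21, 13]
235 [22, 24, 25, 35, 40, 26, 14, 11, 9, 9] [4, 4, 4, 2, 5, 18, 30, 42, 52, 58, 72, 92, 92, 74, 43, 24, 12]
236 [47, 52, 60, 74, 75, 46, 17, 10, 10, 9] [3, 4, 4, 4, 7, 30, 60, 80, 89, 1
[... 3058 characters left out ...]
4] [16, 10, 39, 90, 127, 136, 132, 134, 129, 126, 113, 96, 72, 49, 26, 13, 7]
243 [154, 152, 153, 153, 154, 149, 102, 44, 11, 7] [18, 8, 28, 79, 113, 116, 98, 90, 91, 83, 69, 47, 28, 17, 9, 5, 3]
244 [152, 153, 151, 151, 152, 142, 92, 45, 15, 7] [19, 6, 16, 48, 67, 57, 39, 34, 33, 29, 19, 11, 6, 5, 4, 3, 3]
245 [150, 150, 145, 135, 115, 83, 53, 28, 12, 10] [13, 5, 6, 14, 17, 13, 6, 6, 5, 4, 2, 2, 3, 3, 4, 4, 4]
246 [125, 107, 86, 68, 52, 31, 19, 12, 10, 11] [6, 4, 4, 3, 4, 3, 2, 2, 3, 0, 2, 2, 3, 4, 4, 4, 4]
side per mm x,y,z [array([-0.379, -0.161]), array([-0.259,  0.263]), array([-0.013, -0.344])]
top per mm x,y,z [array([-0.094, -0.509]), array([-0.515,  0.116]), array([-0.138, -0.022])]
```

Edge readings in both views agree: the blade has risen 28.0 mm and about 9.5 mm remain, i.e. about 170° more. Returning to regrip.

```bash
python3 -m jog '[[0,0.04,0,10.6],[0,0.08,0,21.2],[0,0.13,0,31.8],[0,0.18,0,42.4],[0,0.18,0,53]]' >/dev/null; python3 -m jog '[[0,0,0,1.2],[0,0,0,1.2]]' >/dev/null; sh f.sh
python3 -m jog '[[0,0,-0.03,0],[0,0,-0.06,0],[0,0,-0.085,0],[0,0,-0.095,0],[0,0,-0.095,0]]' >/dev/null; sh f.sh
python3 -m jog '[[0,0,0,0],[0,0,0,0],[0,0,0,0],[0,0,0,0],[0,0,0,0]]' 0.03 40 >/dev/null
python3 -m jog '[[0,0,0,0],[0,0,0,0],[0,0,0,0]]'; sh f.sh
```

```text
34.05 [520.81 -83.75 201.72] -99.89 F [ 0.8 -0.5  0.8] T [-0.047 -0.035 -0.007]
34.67 [520.52 -83.73 106.33] -99.77 F [ 0.1  0.5 -0.6] T [-0.022 -0.032 -0.021]
clock: 35.67
tcp_pos: [520.9, -83.3, 106.7]
tool_rot: [[0.168, 0.986, 0.0], [0.986, -0.168, -0.0], [0.0, 0.0, -1.0]]
wrist_force: [1.6, 0.3, -0.8]
grip_width: 33.7
gripper_force: 39.9
35.67 [520.94 -83.29 106.68] -99.65 F [ 1.6  0.3 -0.8] T [-0.021 -0.268  0.029]
```

Gripped. Winding 170°, then release and back off for the check.

```bash
python3 -m jog '[[0,0,0,-7],[0,0,0,-15],[0,0,0,-24],[0,0,0,-34],[0,0,0,-44]]'  >/dev/null; sh f.sh
python3 -m jog '[[0,0,0,-10],[0,0,0,-20],[0,0,0,-30],[0,0,0,-40],[0,0,0,-50]]'  >/dev/null; sh f.sh
python3 -m jog '[[0,0,0,-10],[0,0,0,-20],[0,0,0,-30],[0,0,0,-40],[0,0,0,-50]]'  >/dev/null; sh f.sh
python3 -m jog '[[0,0,0,-10],[0,0,0,-18],[0,0,0,-26],[0,0,0,-26]]'  >/dev/null; sh f.sh
python3 -m jog '[[0,0,0,0],[0,0,0,0],[0,0,0,0],[0,0,0,0]]' 0.093; sh f.sh
python3 -m jog '[[0,0,0.02,0],[0,0,0.055,0],[0,0,0.085,0],[0,-0.05,0.095,0],[0,-0.1,0.095,0]]' >/dev/null; python3 -m jog '[[0,-0.05,0,0],[0,-0.08,0,0],[0,-0.08,0,0]]' >/dev/null; sh f.sh
python3 - <<'E'
from fit import *
y=lambda im,r,c:int(min(im[r,c,2],im[r,c,1]))-int(im[r,c,0])
I={}
for n in("side","top"):
    I[n]=np.mean([arm.get_image(n).astype(float) for _ in range(4)],0).round().astype(np.uint8);cv2.imwrite(f"pics/{n}8.png",I[n])
print("side yellow")
for r in range(252,259): print(r,[y(I["side"],r,c) for c in range(281,293)])
print("side R,G")
for r in range(244,260): print(r,' '.join('%3d,%3d'%tuple(I["side"][r,c][:0:-1]) for c in range(283,299)))
print("top yel, red")
for r in range(232,246): print(r,[y(I["top"],r,c) for c in range(182,190)],[int(I["top"][r,c,2])-int(I["top"][r,c,1]) for c in range(184,202)])
E
```

```text
36.3 [521.   -83.34 106.69] -143.95 F [ 2.  -0.7 -1.5] T [-0.023 -0.311  0.199]
36.92 [521.   -83.39 106.69] 166.05 F [ 1.6  0.9 -0.9] T [ 0.032 -0.235  0.257]
37.55 [520.97 -83.43 106.67] 116.04 F [ 1.6 -1.2 -1.4] T [ 0.059 -0.237  0.199]
38.05 [520.95 -83.43 106.67] 90.42 F [ 0.8 -0.7 -1.5] T [ 0.014 -0.331 -0.015]
clock: 38.55
tcp_pos: [520.6, -83.3, 106.7]
tool_rot: [[0.006, -1.0, -0.0], [-1.0, -0.006, 0.0], [-0.0, 0.0, -1.0]]
wrist_force: [-0.0, -0.3, 0.1]
grip_width: 69.6
gripper_force: 0.0
38.55 [520.65 -83.27 106.67] 90.37 F [-0.  -0.3  0.1] T [ 0.116 -0.008 -0.041]
39.55 [ 520.36 -265.41  201.29] 90.18 F [-0.1  0.2  0.2] T [ 0.163 -0.067 -0.02 ]
side yellow
252 [24, 26, 25, 16, 6, 7, 8, 9, 12, 12, 11, 11]
253 [25, 44, 71, 55, 22, 5, 4, 6, 7, 9, 11, 11]
254 [44, 84, 124, 127, 98, 51, 24, 10, 4, 6, 8, 9]
255 [85, 129, 144, 145, 138, 130, 110, 73, 31, 12, 7, 8]
256 [105, 145, 143, 140, 142, 141, 139, 137, 128, 69, 19, 6]
257 [102, 144, 142, 140, 138, 143, 144, 146, 122, 61, 17, 4]
258 [85, 132, 141, 138, 141, 144, 141, 115, 71, 30, 8, 5]
side R,G
244 194,184 186,176 180,171 132
[... 2978 characters left out ...]
87, 48, 22, 9, 5]
240 [155, 156, 155, 143, 74, 28, 9, 6] [31, 28, 24, 23, 67, 111, 136, 136, 139, 136, 139, 138, 136, 99, 59, 28, 12, 6]
241 [155, 154, 156, 149, 87, 34, 11, 6] [30, 29, 24, 21, 57, 105, 134, 143, 135, 141, 138, 138, 134, 109, 68, 36, 16, 7]
242 [154, 156, 154, 150, 96, 40, 12, 6] [32, 30, 25, 22, 50, 100, 132, 139, 133, 132, 127, 119, 109, 83, 52, 31, 14, 6]
243 [155, 154, 156, 151, 104, 47, 15, 6] [31, 31, 28, 22, 40, 87, 114, 109, 93, 85, 78, 70, 59, 37, 19, 12, 7, 4]
244 [155, 154, 155, 150, 98, 44, 14, 7] [30, 30, 28, 18, 22, 49, 61, 50, 34, 25, 22, 20, 16, 8, 4, 5, 4, 4]
245 [148, 136, 116, 93, 60, 27, 13, 10] [29, 27, 22, 12, 7, 12, 12, 9, 5, 3, 3, 1, 3, 2, 3, 4, 4, 4]
```

The edges agree: the blade is level with the pointer to within about 0.3 mm in both views. One last check that the crank is still fully down, then hand in.

```bash
python3 - <<'E'
from h import *
im=cv2.imread("pics/side8.png").astype(int); S=np.array([520.9,-83.3,0]); a=np.radians(90.4)
for z in(133,136):
    g=S+65*np.array([np.cos(a),np.sin(a),0])+[0,0,z]; print("exp grip",z,[proj(n,g).round(1) for n in("side","top")])
for n in("side","top"):
    b,gr,r=[cv2.imread(f"pics/{n}8.png")[...,i].astype(int) for i in range(3)]
    m=(r>120)&(gr>40)&(gr<130)&(b<50)&(r-gr>60); g=proj(n,S+65*np.array([np.cos(a),np.sin(a),0])+[0,0,133]).astype(int)
    w=np.zeros_like(m);w[g[1]-16:g[1]+16,g[0]-12:g[0]+12]=1;ys,xs=np.nonzero(m&w);print(n,len(xs),xs.mean(),ys.mean(),ys.min(),ys.max())
c=S+65*np.array([np.cos(a),np.sin(a),0]);print("side grip ends",proj("side",c+[0,0,155]),proj("side",c+[0,0,107]))
E
```

```text
exp grip 133 [array([320.9, 210.8]), array([268.6, 213.2])]
exp grip 136 [array([320.9, 209.9]), array([268.5, 213. ])]
side 23 320.95652173913044 205.91304347826087 204 208
top 62 268.33870967741933 214.82258064516128 209 219
side grip ends [320.99067436 203.48400171] [320.731455   219.33768588]
```

```bash
python3 -c "
from plant import arm; print(arm.hand_in())"
```

```text
the job is handed in; nothing more can be done
None
```

I fitted the crank fully down on the shaft, wound it about 685° clockwise until the blade was level with the pointer (within about 0.5 mm by both cameras), let go and backed the arm off, and handed the job in; no verdict came back.

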